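Drift the test tray into line

ROBOT

A 6-joint arm with a two-finger parallel gripper is mounted at the origin on the work surface. World frame = base frame: x ahead of the robot, y to its left, z up, the work surface at z = 0. Lengths are in m, angles in rad, forces in N, time in s.
With the tool pointing down it reaches from about 0.35 to 0.975 m from the base axis. Payload 17.4 kg.
Tool frame: the origin (TCP) lies at the very end of the fingers, on their centre line; the grasp point (between the pads) lies env.tcp_to_grasp behind it (env.tcp_to_grasp is the distance from the TCP to the grasp point, in m); z points along the fingers, y is the line along which they close (so a half turn about z gives the same grasp; the last joint's range is limited). The gripper opens to 85 mm and grips with 20 to 120 N. Pads are 22 mm wide; open, the fingers measure 114 mm over their backs; the gripper's body (76 mm by 85 mm) begins 54 mm behind the grasp point. The pads swing forward as they close: fully open they stand 13 mm farther back than shut.
Start: joints at [-1.275, 0.116, 1.442, -0, 1.584, -0.038], TCP at [0.221, -0.638, 0.231] pointing down, gripper open.
Joint ranges: [-2.83, 2.83], [-0.83, 2.19], [0.07, 2.5], [-1.14, 4.28], [0.01, 3], [-2.97, 2.97]. Speed limits (rad/s): [1.89, 1.89, 2.22, 3.14, 3.14, 3.14].

INTERFACE

Orientations are given as a unit quaternion [x, y, z, w].
In Python, from station import env gives the robot as it stands.
- The arm moves only by the tool play_rows, never from a script. Its argument "commands" is a list of rows, each an object with "slide": the shift along the tool's x, y, z in m, a list of three; "rot": the turn, a rotation vector about the tool's x, y, z in degrees, a list of three. In form: [{"slide": [dx, dy, dz], "rot": [ax, ay, az]}, ...]. A call has 1 to 20 rows; each row is the pose to reach, as a shift and turn from the pose commanded when the call began, along the tool's axes at that moment; what a row does not reach only later rows make up. A row lasts 1/8 s, in which the tool goes at most 62.5 mm and 10.7 degrees, less where a joint would pass 70% of its speed; a pose out of reach is approached as far as the arm can. A call with a gripper value outside its range is refused whole. "claw" is the closure in counts, from 0 (fully open) to 255 (shut), set as the call begins (left out, the last holds). The fingers move at their own pace and stop on an object; "newtons" is the grip in N (left out, the last holds). Time passes only in rows, so rows that repeat a pose let the fingers close. It gives the time, the measured TCP pose, the force, the opening and the grip force at its end, in the units of the state.
- env.read_state(): the state, without advancing time (a new reading comes with each control period).
- env.snapshot(name): name is "side" or "top"; returns the picture (384x512x3 uint8, red, green, blue); there is no depth.
- env.camera_info(name): a dict with "mtx" (3x3 intrinsics, pixels), "k1" (the pictures are not rectified: a ray, as slopes to the right and down, at radius r is drawn at 1 + k1 r^2 times it, then the intrinsics apply), "world_to_cam" (4x4, takes a point from world to camera coordinates). Camera axes: x right, y down, z forward; pixel columns grow to the right and rows downward; lengths in m; the calibration is good to about 2 mm. A picture is of the moment at which its call begins. camera_info takes no time and is no camera call.
- env.job_done(): hands the job in; it is judged then, once.
The state is a dict: "time": time; "joint_positions": joint angles; "qvel": joint speeds; "joint_efforts": joint torques, N m; "position": TCP position; "tcp_rot": TCP orientation; "wrist_force": force on the tool from outside, world axes, zero at the start; "torque": the same for the moment, N m; "gripper_width": opening from 0.0 (shut) to 1.0 (fully open); "grasp_force": force on a finger pad.
Only numpy, scipy, OpenCV 4.12 (cv2) and the standard library are available. Lean on these libraries where they do the work, as an engineer would, in place of code of your own. Each camera call takes 0.05 s, during which the arm holds its last target. There are 200 camera calls.

TASK

The spring-floated test tray on top of the test instrument is out of line: the locating hole in the instrument beneath lies off to one side of the tray's hole, a different side each time. Take the tapered drift pin (not the straight one) from the rack, feel its point into where the two holes overlap, and ease it down upright until the tray is pulled into line and the pin's head sits flush on the tray; then let go and leave it there. Do not ram it: keep the push to about 20 N, down or sideways, and leave everything else where it is.

Things in the scene. Friction and masses are not known exactly. Their poses are not given: they have to be found in the camera images.
- instrument: Fixed grey box, 240 (x) x 280 (y) x 100 mm high, flat roof, handles front and rear (30 mm out). Origin: centre of its underside, on the bench. Flush in the roof under the tray's hole is a fixed brass bush with an upright round hole, 24.5 mm diameter, 62 mm deep, centred 13 mm from x = -55, y = 0 mm in any horizontal direction: set differently each time, not measured.
- tray: Steel plate 170 x 180 x 8 mm, level, 2 mm above the roof; a circuit board 60 mm or more behind its hole rises to 24 mm. It cannot turn or rise but floats 16 mm either way in the instrument's x and y on centring springs (0.4 N per mm, plus 1.5 N friction on each): pulling it in line takes 5 to 9 N sideways, and it springs back if let go. Origin: centre of its underside; axes as the instrument's.
- tray_hole (a point): Centre of the mouth (top face, 110 mm above the bench) of the tray's upright round hole, 24.5 mm diameter, 8 mm thick. At the start the bush's hole lies 12 to 14 mm from it in some horizontal direction, mouth 10 mm lower: the holes overlap in a lens 10 to 13 mm wide, seen from above; elsewhere the tip meets the bush's flat face. Pinned, the two are in line.
- drift: Loose steel tapered pin, 220 to 370 g, 102 mm long, round. From below: blunt tip 4 mm diameter, taper to 23 mm diameter at 44 mm, straight to 66 mm, flange 36 mm diameter from 66 to 71 mm, grip 24 mm diameter to 102 mm. Origin: centre of the tip; z up to the head. Hangs upright by its flange in one of the rack's holes: tip 19 mm, flange underside 85 mm above the bench.
- drift_tip (a point): The point of the drift: centre of the tip (same as the body's origin).
- drift_seat (a point): Centre of the underside of the drift's flange, 66 mm above its tip. When the pin is home it lies on the tray's top face at tray_hole.
- plain_pin: Loose straight steel pin: a 23 mm shank, 66 mm long, with a flat end (no taper) and a low round head, 36 mm diameter and 12 mm high, without the tall slim grip of the drift; hanging in the other hole of the rack. Not wanted: leave it. Origin: centre of its lower end.
- rack: Fixed aluminium pin rack, 70 (x) x 180 (y) x 85 mm high: an 8 mm plate on two end walls, with two 26 mm through holes at y = -40 and +40 mm. Origin: centre of its underside. Place and yaw vary; which pin is in which hole varies.
- screwdriver: Loose screwdriver with black handle, 200 mm long, 26 mm thick, lying on the bench nearer the robot; a bystander. Origin: under its middle.
- bin: Loose open blue plastic parts bin, 100 x 140 x 50 mm; a bystander. Origin: centre of its underside.
- meter: Loose grey hand meter, 85 x 160 x 43 mm, lying on the bench; a bystander. Origin: centre of its underside.
Mind the look-alikes: they are no part of the job. What is shaped like the drift but green or yellow is not meant.

How it is judged:
On the way, in this order (a step that is already met when the one before it is completed fails the run):
1. the drift has been drawn out of the rack, its tip above the rack's plate (z of drift_tip in the frame of rack above 0.09 m), for 0.1 s.
2. the drift's point has entered both holes (z of drift_tip in the frame of instrument below 0.096 m and horizontal distance between drift_tip and tray_hole below 0.015 m), for 0.1 s.
At the end, for the whole second after the job is handed in: The drift stands upright (within 0.08 rad) through both holes, its flange's underside within 2 mm of the tray's top face and within 4 mm of the tray hole's centre, the tray held more than 8 mm from where it started (in line with the hole beneath), the pin at rest and released (z of drift_seat in the frame of tray_hole between -0.003 and 0.002 m and horizontal distance between drift_seat and tray_hole below 0.004 m and angle between drift's own z axis and vertical below 0.08 rad and distance of tray_hole from where it was at the start of the episode above 0.008 m and linear speed of drift below 0.02 m/s and contact force between the fingers and drift below 0.1 N); the robot touches nothing.
It fails at once if the drift rammed: more than 40 N in all between it and the instrument with its tray (contact force between drift and instrument above 40 N).
It fails at once if the straight pin moved by more than 20 mm (distance of plain_pin from where it was at the start of the episode above 0.02 m).
It fails at once if the screwdriver, bin or meter moved by more than 30 mm (distance of any of screwdriver, bin, meter from where it was at the start of the episode above 0.03 m).
It also fails if it takes over 67 s, if anything falls off the work surface, if the arm or the gripper's body presses on something with over 40 N, if the wrist force passes 120 N, or if a joint passes its speed limit or range.

## Working session

There is one attempt and no reset: what is moved stays moved. The work goes in short steps, Python scripts to look and compute and a tool call to move; the robot and the scene stay as the last step left them, time stands still between calls to the robot, and variables do not carry over. Pictures are saved under pics/ and viewed, at most 10 in all, crops included, and the job is handed in when it is done.

Besides the shell and the picture viewer there is one more tool, called after ">>>" by a JSON object that holds its "name" and its "arguments". play_rows: Moves the arm, as the interface text tells. Its arguments: {"type":"object","properties":{"commands":{"type":"array","items":{"type":"object","properties":{"slide":{"type":"array","items":{"type":"number"}},"rot":{"type":"array","items":{"type":"number"}}}}},"claw":{"type":"number"},"newtons":{"type":"number"}},"required":["commands"]}

```bash
mkdir -p pics
python3 - <<'E'
from station import env
import cv2
print(env.tcp_to_grasp)
for n in("side","top"):
    cv2.imwrite(f"pics/{n}0.png",env.snapshot(n)[:,:,::-1]); print(n,env.camera_info(n))
print(env.read_state())
E
```

```text
0.0187
side {'mtx': array([[432.63893143,   0.        , 256.68605003],
       [  0.        , 432.63893143, 197.24735115],
       [  0.        ,   0.        ,   1.        ]]), 'k1': -0.12534604570067992, 'world_to_cam': array([[-0.90617115, -0.42283655,  0.00794324,  0.56005295],
       [-0.32030097,  0.67392284, -0.66575919,  0.1815737 ],
       [ 0.27615419, -0.605836  , -0.74612439,  1.08396038],
       [ 0.        ,  0.        ,  0.        ,  1.        ]])}
top {'mtx': array([[366.57326428,   0.        , 257.04603231],
       [  0.        , 366.57326428, 188.51532604],
       [  0.        ,   0.        ,   1.        ]]), 'k1': -0.03932655073993422, 'world_to_cam': array([[ 0.02521962, -0.99966263,  0.00621242,  0.06125898],
       [-0.97998139, -0.02594979, -0.19739069,  0.56673726],
       [ 0.1974853 , -0.00110994, -0.98030522,  0.90109973],
       [ 0.        ,  0.        ,  0.        ,  1.        ]])}
{'time': 0.1, 'joint_positions': array([-1.27478559e+00,  1.16447379e-01,  1.44218612e+00,  2.40374449e-06,
        1.58402903e+00, -3.78113916e-02]), 'qvel': array([ 0.00069441, -0.00091881, -0.00062439, -0.0006567 , -0.00180331,
        0.00187222]), 'joint_efforts': array([ 4.05266022e-03, -7.33671284e+01, -6.33784389e+01,  1.85659742e-04,
        5.28208504e-03, -4.37736639e-05]), 'position': array([ 0.22110238, -0.63757672,  0.23063736]), 'tcp_rot': array([ 9.86102514e-01,  1.66137131e-01, -6.76771821e-05, -5.30643463e-04]), 'wrist_force': array([-0.5848466 ,  0.09853775, -0.00396936]), 'torque': array([-0.01020297,  0.01451995, -0.00025237]), 'grasp_force': 0.0, 'gripper_width': 0.9951491799970068}
```

View pics/side0.png

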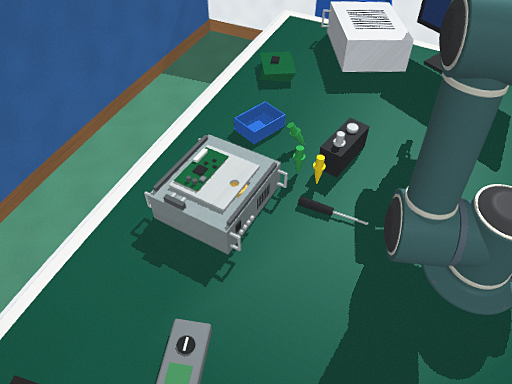

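View pics/top0.png

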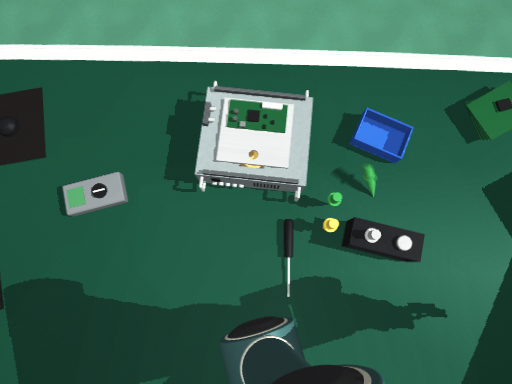

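The instrument is at top (255,140) with its tray hole at about (253,155). The rack is at top (384,240), with steel pins at top (373,235) and (404,243), which are side (340,138) and (352,127). The pin at top (373,235) has a tall slim grip, so it fits the drift. The other has a low wide head, so it fits the plain pin. The green and yellow look-alikes are at top (335,199), (371,180) and (331,225). I'll confirm in one enlarged crop.

```bash
cat > h.py <<'E'
import numpy as np, cv2
from station import env
def ray(n,uv):
    c=env.camera_info(n);K=c["mtx"];M=c["world_to_cam"]
    p=cv2.undistortPoints(np.array([[uv]],float),K,np.array([c["k1"],0,0,0,0.]))[0,0] 
    R=M[:3,:3]; return -R.T@M[:3,3], R.T@np.array([p[0],p[1],1])
def atz(n,uv,z):
    o,d=ray(n,uv); return o+d*(z-o[2])/d[2]
def pix(n,P):
    c=env.camera_info(n);M=c["world_to_cam"]
    r=cv2.Rodrigues(M[:3,:3])[0]
    return cv2.projectPoints(np.array(P,float).reshape(-1,1,3),r,M[:3,3],c["mtx"],np.array([c["k1"],0,0,0,0.]))[0].reshape(-1,2)
E
python3 - <<'E'
import cv2,numpy as np
s=cv2.imread('pics/side0.png');t=cv2.imread('pics/top0.png')
f=lambda im,x,y,w,h,W,H:cv2.resize(im[y:y+h,x:x+w],(W,H),interpolation=cv2.INTER_CUBIC)
a=np.hstack([f(s,315,110,60,45,400,300),f(t,340,210,90,67,400,300)])
b=np.hstack([f(s,210,165,60,45,400,300),f(t,225,135,60,45,400,300)])
cv2.imwrite('pics/crop1.png',np.vstack([a,b]))
E
```

```text
(no output)
```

View pics/crop1.png

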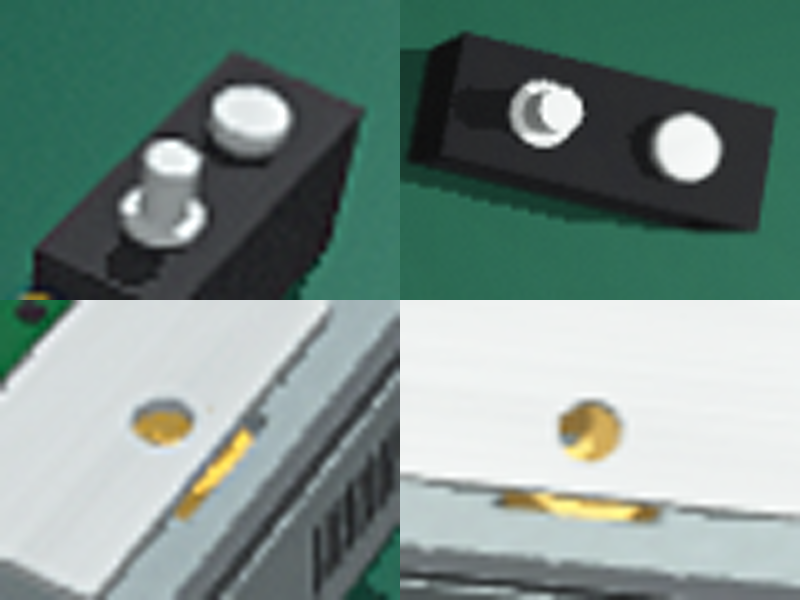

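The crop confirms it: the drift is the pin with the tall slim grip, flange at top (372.6,235) and side (339.4,142.7). The low-headed pin at top (404,243) is the plain one. The tray hole is at top (253.5,154.5) and side (234.4,183.3), with brass visible in it and at the tray's front edge.

Run:
```python
from h import *
np.set_printoptions(precision=4,suppress=True)
print('flange',atz('top',(372.6,235.3),.090),atz('side',(339.4,142.7),.090))
print('head',atz('top',(376.2,234.2),.121),atz('side',(340.8,133.5),.121))
print('hole',atz('top',(253.5,154.5),.110),atz('side',(234.4,183.3),.110))
f=lambda im,x,y,w,h,W,H:cv2.resize(im[y:y+h,x:x+w],(W,H),interpolation=cv2.INTER_NEAREST)
s=np.median([env.snapshot('side') for _ in range(3)],0).astype(np.uint8)[:,:,::-1];t=np.median([env.snapshot('top') for _ in range(3)],0).astype(np.uint8)[:,:,::-1]
cv2.imwrite('pics/s1.png',s);cv2.imwrite('pics/t1.png',t)
b=np.hstack([f(s,224,172,28,42,400,600),f(t,240,147,28,42,400,600)])
cv2.imwrite('pics/crop2.png',b)
# rack corners & instrument in top crop
```

```text
flange [ 0.4479 -0.2125  0.09  ] [ 0.4465 -0.2066  0.09  ]
head [ 0.4482 -0.2113  0.121 ] [ 0.4484 -0.2112  0.121 ]
hole [0.641 0.087 0.11 ] [0.6409 0.0901 0.11  ]
```

View pics/crop2.png

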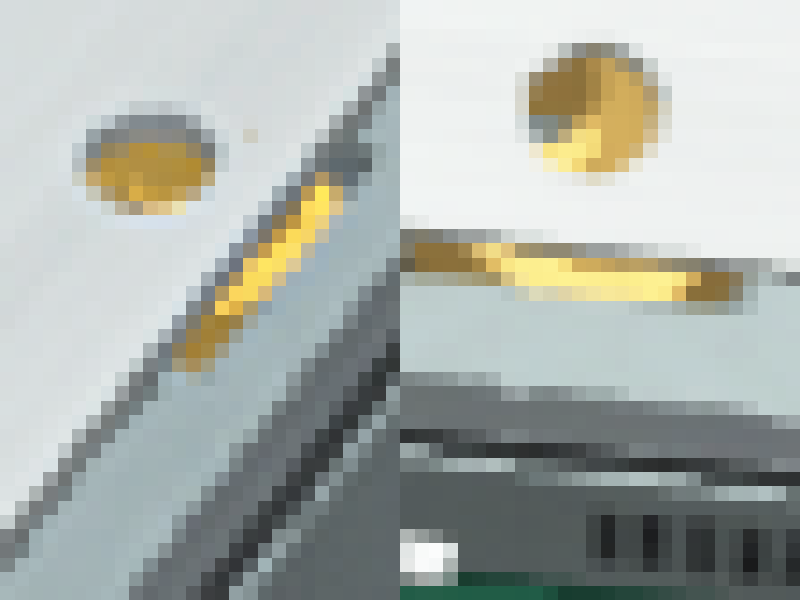

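The top view shows the bush hole through the tray hole: a dark area at the upper left of the tray hole around crop (565,90), with a grey bit of the bush's floor at (550,130). The bush face is lit at (570,155) and shaded at (630,110). I'll fit a small ray-cast model to get the direction.

```bash
cat > fit.py <<'E'
from h import *
from scipy.optimize import differential_evolution as DE
np.set_printoptions(precision=4,suppress=True)
C={}
for n,(u0,v0,w,h),f in(('top',(246,147,15,15),'pics/t1.png'),('side',(226,174,17,18),'pics/s1.png')):
    S=5;im=cv2.imread(f)[v0:v0+h,u0:u0+w].astype(float).reshape(-1,3)
    vv,uu=np.mgrid[0:h*S,0:w*S];uv=np.stack([u0-.5+(uu.ravel()+.5)/S,v0-.5+(vv.ravel()+.5)/S],1)
    c=env.camera_info(n);M=c['world_to_cam'];R=M[:3,:3]
    p=cv2.undistortPoints(uv[:,None],c['mtx'],np.array([c['k1'],0,0,0,0.]))[:,0]
    d=np.c_[p,np.ones(len(p))]@R; o=-R.T@M[:3,3]
    C[n]=(im,lambda z,o=o,d=d:(o+d*((z-o[2])/d[:,2])[:,None])[:,:2],w,h,S)
r=.01225
def res(n,cx,cy,phi,off,lx,ly):
    im,P,w,h,S=C[n];c=np.array([cx,cy]);b=c+off*np.array([np.cos(phi),np.sin(phi)])
    ins=lambda q,k:np.hypot(*(q-k).T)<r
    L=np.array([lx,ly]) # horizontal drift of light per metre down
    k=np.zeros(len(P(.1)),int)
    t=ins(P(.11),c);t2=ins(P(.102),c);q=P(.1);bh=ins(q,b);fl=ins(P(.038),b)
    lit=ins(q-L*.01,c)&ins(q-L*.002,c)
    k[t]=1;k[t&t2]=2;k[t&t2&lit]=3;k[t&t2&bh]=4;k[t&t2&bh&fl]=5
    A=np.stack([(k==i).reshape(h,S,w,S).mean((1,3)).ravel() for i in range(6)],1)
    x=np.linalg.lstsq(A.T@A+1e-3*np.eye(6),A.T@im,rcond=None)[0]
    return ((A@x-im)**2).mean()
if __name__=='__main__':
    fn=lambda v:res('top',v[0],v[1],v[4],v[5],v[6],v[7])+res('side',v[2],v[3],v[4],v[5],v[6],v[7])
    ft=lambda v:res('top',v[0],v[1],v[4],v[5],v[6],v[7])
    B=[(.633,.647),(.08,.095)]*2+[(-np.pi,np.pi),(.012,.014),(-1.5,1.5),(-1.5,1.5)]
    for name,g in(('both',fn),('top',ft)):
        for s in range(2):
            o=DE(g,B,seed=s,maxiter=90,popsize=10,polish=False);print(name,o.fun,o.x,np.degrees(o.x[4]))
    x=o.x
    print([(a,round(min(ft([*x[:4],np.radians(a),.013,x[6],x[7]]) for _ in[0]))) for a in range(-180,180,20)])
E
time python3 fit.py
```

```text
both 387.47933419613764 [0.6422 0.0884 0.643  0.0884 0.9084 0.013  0.0659 1.0397] 52.04926401652462
both 384.5891612045538 [ 0.642   0.0883  0.6431  0.0884  0.9738  0.014  -0.3045  1.2305] 55.794278399710215
top 40.34530562431535 [ 0.642   0.0883  0.6392  0.0901  0.9754  0.014  -0.1682  1.1954] 55.88597971988323
top 39.948799119290285 [ 0.642   0.0883  0.6443  0.0929  0.9798  0.014  -0.206   1.1997] 56.13638122773667
[(-180, 146), (-160, 196), (-140, 239), (-120, 255), (-100, 259), (-80, 265), (-60, 280), (-40, 270), (-20, 236), (0, 210), (20, 138), (40, 79), (60, 63), (80, 157), (100, 286), (120, 232), (140, 181), (160, 150)]
real	0m13.280s
user	0m13.701s
sys	0m0.064s
```

The bush lies about 13.5 mm from the tray hole, towards world azimuth 55°. Tray hole ≈ (0.642, 0.088), lens centre ≈ (0.646, 0.094), drift ≈ (0.448, -0.211). I'll go above the drift with the tool square to the world.

>>> {"name": "play_rows", "arguments": {"commands": [{"slide": [0.354, -0.328, 0.03], "rot": [0, 0, 19.1]}, {"slide": [0.354, -0.328, 0.03], "rot": [0, 0, 19.1]}, {"slide": [0.354, -0.328, 0.03], "rot": [0, 0, 19.1]}, {"slide": [0.354, -0.328, 0.03], "rot": [0, 0, 19.1]}, {"slide": [0.354, -0.328, 0.03], "rot": [0, 0, 19.1]}, {"slide": [0.354, -0.328, 0.03], "rot": [0, 0, 19.1]}, {"slide": [0.354, -0.328, 0.03], "rot": [0, 0, 19.1]}, {"slide": [0.354, -0.328, 0.03], "rot": [0, 0, 19.1]}, {"slide": [0.354, -0.328, 0.03], "rot": [0, 0, 19.1]}, {"slide": [0.354, -0.328, 0.03], "rot": [0, 0, 19.1]}, {"slide": [0.354, -0.328, 0.03], "rot": [0, 0, 19.1]}, {"slide": [0.354, -0.328, 0.03], "rot": [0, 0, 19.1]}], "claw": 105, "newtons": 30}}

```text
time: 1.9
position: [0.4478, -0.2127, 0.2014]
tcp_rot: [1.0, -0.001, 0.0, 0.0]
wrist_force: [-1.0, -0.0, -0.2]
gripper_width: 0.587
grasp_force: 0.0
```

>>> {"name": "play_rows", "arguments": {"commands": [{"slide": [0, -0.001, 0.05]}, {"slide": [0, -0.001, 0.08]}, {"slide": [0, -0.001, 0.1]}, {"slide": [0, -0.001, 0.108]}, {"slide": [0, -0.001, 0.108]}, {"slide": [0, -0.001, 0.108]}]}}

```text
invalid input
```

>>> {"name": "play_rows", "arguments": {"commands": [{"slide": [0, 0, 0]}, {"slide": [0, 0, 0]}, {"slide": [0, 0, 0]}, {"slide": [0, 0, 0]}, {"slide": [0, 0, 0]}, {"slide": [0, 0, 0]}], "claw": 255}}

```text
invalid input
```

Both keys seem to be needed.

>>> {"name": "play_rows", "arguments": {"commands": [{"slide": [0, -0.001, 0.05], "rot": [0, 0, 0]}, {"slide": [0, -0.001, 0.08], "rot": [0, 0, 0]}, {"slide": [0, -0.001, 0.1], "rot": [0, 0, 0]}, {"slide": [0, -0.001, 0.108], "rot": [0, 0, 0]}, {"slide": [0, -0.001, 0.108], "rot": [0, 0, 0]}, {"slide": [0, -0.001, 0.108], "rot": [0, 0, 0]}]}}

```text
time: 2.65
position: [0.4486, -0.2112, 0.0945]
tcp_rot: [1.0, 0.0, 0.001, 0.0]
wrist_force: [0.2, -0.3, -0.2]
gripper_width: 0.593
grasp_force: 0.0
```

>>> {"name": "play_rows", "arguments": {"commands": [{"slide": [0, 0, 0], "rot": [0, 0, 0]}, {"slide": [0, 0, 0], "rot": [0, 0, 0]}, {"slide": [0, 0, 0], "rot": [0, 0, 0]}, {"slide": [0, 0, 0], "rot": [0, 0, 0]}, {"slide": [0, 0, 0], "rot": [0, 0, 0]}, {"slide": [0, 0, 0], "rot": [0, 0, 0]}], "claw": 255}}

```text
time: 3.4
position: [0.4484, -0.211, 0.094]
tcp_rot: [1.0, 0.0, 0.0, 0.0]
wrist_force: [-2.3, 0.8, 5.8]
gripper_width: 0.255
grasp_force: 29.4
```

>>> {"name": "play_rows", "arguments": {"commands": [{"slide": [0, 0, -0.03], "rot": [0, 0, 0]}, {"slide": [0, 0, -0.07], "rot": [0, 0, 0]}, {"slide": [0, 0, -0.11], "rot": [0, 0, 0]}, {"slide": [0, 0, -0.14], "rot": [0, 0, 0]}, {"slide": [0, 0, -0.14], "rot": [0, 0, 0]}, {"slide": [0, 0, -0.14], "rot": [0, 0, 0]}, {"slide": [0.02, -0.03, -0.14], "rot": [0, 0, 0]}, {"slide": [0.05, -0.075, -0.14], "rot": [0, 0, 0]}, {"slide": [0.08, -0.12, -0.14], "rot": [0, 0, 0]}, {"slide": [0.11, -0.165, -0.14], "rot": [0, 0, 0]}, {"slide": [0.14, -0.21, -0.14], "rot": [0, 0, 0]}, {"slide": [0.165, -0.25, -0.14], "rot": [0, 0, 0]}, {"slide": [0.185, -0.285, -0.14], "rot": [0, 0, 0]}, {"slide": [0.1975, -0.305, -0.14], "rot": [0, 0, 0]}, {"slide": [0.1975, -0.305, -0.13], "rot": [0, 0, 0]}, {"slide": [0.1975, -0.305, -0.12], "rot": [0, 0, 0]}, {"slide": [0.1975, -0.305, -0.11], "rot": [0, 0, 0]}, {"slide": [0.1975, -0.305, -0.11], "rot": [0, 0, 0]}, {"slide": [0.1975, -0.305, -0.11], "rot": [0, 0, 0]}]}}

```text
time: 5.78
position: [0.6455, 0.0939, 0.2037]
tcp_rot: [1.0, -0.0, 0.0, -0.0]
wrist_force: [0.5, 0.1, -2.7]
gripper_width: 0.253
grasp_force: 30.2
```

Run:
```python
from h import *
s=env.snapshot('side')[:,:,::-1];t=env.snapshot('top')[:,:,::-1]
cv2.imwrite('pics/s2.png',s);cv2.imwrite('pics/t2.png',t)
st=env.read_state();P=st['position'];print(P,st['wrist_force'],st['gripper_width'])
tip=P-[0,0,.0745];print(pix('side',[tip,tip+[0,0,.066],tip+[0,0,.102]]),pix('top',[tip,tip+[0,0,.066]]))
f=lambda im,x,y,w,h,W,H:cv2.resize(im[y:y+h,x:x+w],(W,H),interpolation=cv2.INTER_NEAREST)
cv2.imwrite('pics/crop3.png',np.hstack([f(s,205,120,60,90,400,600),f(t,225,125,60,90,400,600)]))
```

```text
[0.64562676 0.09407484 0.20389613] [ 0.54631607  0.16008311 -3.12167482] 0.25947408427731083
[[231.82747032 178.54130681]
 [230.90510515 159.76815362]
 [230.37138353 148.79720948]] [[250.66676106 150.33682253]
 [250.35456895 141.69209542]]
```

View pics/crop3.png

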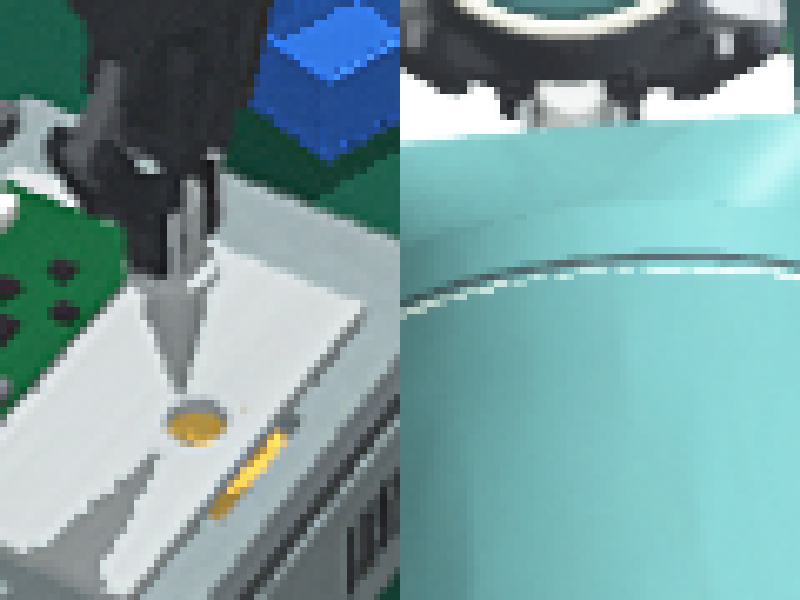

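The side view shows the drift held upright, tip at about (231.8,177.7) against a predicted (231.8,178.5), just above the upper left of the tray hole at about (234,183). The arm hides the top view. I'll lower it into the overlap.

>>> {"name": "play_rows", "arguments": {"commands": [{"slide": [0, 0, 0.01], "rot": [0, 0, 0]}, {"slide": [0, 0, 0.02], "rot": [0, 0, 0]}, {"slide": [0, 0, 0.026], "rot": [0, 0, 0]}, {"slide": [0, 0, 0.028], "rot": [0, 0, 0]}, {"slide": [0, 0, 0.029], "rot": [0, 0, 0]}, {"slide": [0, 0, 0.03], "rot": [0, 0, 0]}, {"slide": [0, 0, 0.031], "rot": [0, 0, 0]}, {"slide": [0, 0, 0.031], "rot": [0, 0, 0]}]}}

```text
time: 6.88
position: [0.6455, 0.0942, 0.1723]
tcp_rot: [1.0, 0.0, 0.0, -0.0]
wrist_force: [-0.9, -0.5, -2.4]
gripper_width: 0.262
grasp_force: 30.2
```

>>> {"name": "play_rows", "arguments": {"commands": [{"slide": [0, 0, 0.001], "rot": [0, 0, 0]}, {"slide": [0, 0, 0.002], "rot": [0, 0, 0]}, {"slide": [0, 0, 0.003], "rot": [0, 0, 0]}, {"slide": [0, 0, 0.004], "rot": [0, 0, 0]}, {"slide": [0, 0, 0.004], "rot": [0, 0, 0]}]}}

```text
time: 7.5
position: [0.6455, 0.0942, 0.1682]
tcp_rot: [1.0, 0.0, -0.0, 0.0]
wrist_force: [-0.1, 0.3, -2.7]
gripper_width: 0.256
grasp_force: 30.2
```

Tip is in both holes without contact. Now slightly deeper, then ease towards the bush centre.

>>> {"name": "play_rows", "arguments": {"commands": [{"slide": [0.0005, -0.0008, 0.001], "rot": [0, 0, 0]}, {"slide": [0.001, -0.0015, 0.002], "rot": [0, 0, 0]}, {"slide": [0.0015, -0.0022, 0.003], "rot": [0, 0, 0]}, {"slide": [0.002, -0.003, 0.003], "rot": [0, 0, 0]}, {"slide": [0.002, -0.003, 0.003], "rot": [0, 0, 0]}]}}

```text
time: 8.12
position: [0.6475, 0.0972, 0.1653]
tcp_rot: [1.0, 0.0, -0.0, 0.0]
wrist_force: [-2.3, -2.4, -1.0]
gripper_width: 0.257
grasp_force: 30.4
```

>>> {"name": "play_rows", "arguments": {"commands": [{"slide": [0.0005, -0.0008, 0], "rot": [0, 0, 0]}, {"slide": [0.001, -0.0015, 0], "rot": [0, 0, 0]}, {"slide": [0.0015, -0.0022, 0], "rot": [0, 0, 0]}, {"slide": [0.0018, -0.0026, 0], "rot": [0, 0, 0]}, {"slide": [0.0018, -0.0026, 0], "rot": [0, 0, 0]}]}}

```text
time: 8.75
position: [0.6493, 0.0998, 0.1653]
tcp_rot: [1.0, 0.0, -0.0, 0.0]
wrist_force: [-2.3, -2.1, -0.8]
gripper_width: 0.257
grasp_force: 30.4
```

>>> {"name": "play_rows", "arguments": {"commands": [{"slide": [0, 0, 0.0015], "rot": [0, 0, 0]}, {"slide": [0, 0, 0.003], "rot": [0, 0, 0]}, {"slide": [0, 0, 0.0045], "rot": [0, 0, 0]}, {"slide": [0, 0, 0.006], "rot": [0, 0, 0]}, {"slide": [0, 0, 0.0075], "rot": [0, 0, 0]}, {"slide": [0, 0, 0.009], "rot": [0, 0, 0]}, {"slide": [0, 0, 0.01], "rot": [0, 0, 0]}, {"slide": [0, 0, 0.01], "rot": [0, 0, 0]}]}}

```text
time: 9.75
position: [0.6492, 0.0998, 0.1551]
tcp_rot: [1.0, 0.0, -0.0, 0.0]
wrist_force: [-2.9, -4.7, 0.3]
gripper_width: 0.254
grasp_force: 30.6
```

>>> {"name": "play_rows", "arguments": {"commands": [{"slide": [0, 0, 0.0015], "rot": [0, 0, 0]}, {"slide": [0, 0, 0.003], "rot": [0, 0, 0]}, {"slide": [0, 0, 0.0045], "rot": [0, 0, 0]}, {"slide": [0, 0, 0.006], "rot": [0, 0, 0]}, {"slide": [0, 0, 0.006], "rot": [0, 0, 0]}]}}

```text
time: 10.38
position: [0.6493, 0.0998, 0.1492]
tcp_rot: [1.0, 0.0, -0.0, 0.0]
wrist_force: [-3.5, -4.5, 1.0]
gripper_width: 0.253
grasp_force: 30.6
```

>>> {"name": "play_rows", "arguments": {"commands": [{"slide": [0, 0, 0.0015], "rot": [0, 0, 0]}, {"slide": [0, 0, 0.003], "rot": [0, 0, 0]}, {"slide": [0, 0, 0.0045], "rot": [0, 0, 0]}, {"slide": [0, 0, 0.006], "rot": [0, 0, 0]}, {"slide": [0, 0, 0.0075], "rot": [0, 0, 0]}, {"slide": [0, 0, 0.008], "rot": [0, 0, 0]}]}}

```text
time: 11.12
position: [0.6493, 0.0997, 0.1414]
tcp_rot: [1.0, 0.0, 0.0, 0.0]
wrist_force: [-3.6, -4.7, 3.3]
gripper_width: 0.262
grasp_force: 30.8
```

>>> {"name": "play_rows", "arguments": {"commands": [{"slide": [0, 0, 0.001], "rot": [0, 0, 0]}, {"slide": [0, 0, 0.002], "rot": [0, 0, 0]}, {"slide": [0, 0, 0.003], "rot": [0, 0, 0]}, {"slide": [0, 0, 0.003], "rot": [0, 0, 0]}]}}

```text
time: 11.62
position: [0.6491, 0.0997, 0.138]
tcp_rot: [1.0, 0.0, -0.0, 0.0]
wrist_force: [-3.0, -4.8, -0.2]
gripper_width: 0.256
grasp_force: 30.7
```

>>> {"name": "play_rows", "arguments": {"commands": [{"slide": [0, 0, 0.001], "rot": [0, 0, 0]}, {"slide": [0, 0, 0.002], "rot": [0, 0, 0]}, {"slide": [0, 0, 0.003], "rot": [0, 0, 0]}, {"slide": [0, 0, 0.003], "rot": [0, 0, 0]}]}}

```text
time: 12.12
position: [0.6491, 0.0997, 0.135]
tcp_rot: [1.0, 0.0, -0.0, 0.0]
wrist_force: [-3.4, -5.5, 0.2]
gripper_width: 0.255
grasp_force: 30.7
```

>>> {"name": "play_rows", "arguments": {"commands": [{"slide": [0, 0, 0.001], "rot": [0, 0, 0]}, {"slide": [0, 0, 0.002], "rot": [0, 0, 0]}, {"slide": [0, 0, 0.002], "rot": [0, 0, 0]}]}}

```text
time: 12.5
position: [0.6492, 0.0997, 0.133]
tcp_rot: [1.0, 0.0, -0.0, 0.0]
wrist_force: [-3.0, -4.9, 0.7]
gripper_width: 0.26
grasp_force: 30.6
```

>>> {"name": "play_rows", "arguments": {"commands": [{"slide": [0, 0, 0.0007], "rot": [0, 0, 0]}, {"slide": [0, 0, 0.0014], "rot": [0, 0, 0]}, {"slide": [0, 0, 0.002], "rot": [0, 0, 0]}, {"slide": [0, 0, 0.002], "rot": [0, 0, 0]}]}}

```text
time: 13.0
position: [0.6492, 0.0997, 0.1311]
tcp_rot: [1.0, 0.0, -0.0, 0.0]
wrist_force: [-3.3, -4.5, 1.7]
gripper_width: 0.258
grasp_force: 30.6
```

>>> {"name": "play_rows", "arguments": {"commands": [{"slide": [0, 0, 0.0007], "rot": [0, 0, 0]}, {"slide": [0, 0, 0.0014], "rot": [0, 0, 0]}, {"slide": [0, 0, 0.002], "rot": [0, 0, 0]}, {"slide": [0, 0, 0.002], "rot": [0, 0, 0]}]}}

```text
time: 13.5
position: [0.6493, 0.0998, 0.1292]
tcp_rot: [1.0, 0.0, -0.0, -0.0]
wrist_force: [-2.9, -3.4, 1.5]
gripper_width: 0.255
grasp_force: 30.6
```

>>> {"name": "play_rows", "arguments": {"commands": [{"slide": [0, 0, 0.001], "rot": [0, 0, 0]}, {"slide": [0, 0, 0.002], "rot": [0, 0, 0]}, {"slide": [0, 0, 0.003], "rot": [0, 0, 0]}, {"slide": [0, 0, 0.004], "rot": [0, 0, 0]}, {"slide": [0, 0, 0.004], "rot": [0, 0, 0]}]}}

```text
time: 14.12
position: [0.6493, 0.0998, 0.1252]
tcp_rot: [1.0, 0.0, -0.0, -0.0]
wrist_force: [-3.9, -4.5, 0.4]
gripper_width: 0.253
grasp_force: 30.6
```

>>> {"name": "play_rows", "arguments": {"commands": [{"slide": [0, 0, 0.001], "rot": [0, 0, 0]}, {"slide": [0, 0, 0.002], "rot": [0, 0, 0]}, {"slide": [0, 0, 0.003], "rot": [0, 0, 0]}, {"slide": [0, 0, 0.004], "rot": [0, 0, 0]}, {"slide": [0, 0, 0.004], "rot": [0, 0, 0]}]}}

```text
time: 14.75
position: [0.6493, 0.0998, 0.1212]
tcp_rot: [1.0, 0.0, 0.0, -0.0]
wrist_force: [-2.2, -4.3, 1.5]
gripper_width: 0.261
grasp_force: 30.6
```

Now the last few millimetres in half-millimetre steps.

>>> {"name": "play_rows", "arguments": {"commands": [{"slide": [0, 0, 0.0005], "rot": [0, 0, 0]}, {"slide": [0, 0, 0.001], "rot": [0, 0, 0]}, {"slide": [0, 0, 0.0015], "rot": [0, 0, 0]}, {"slide": [0, 0, 0.0015], "rot": [0, 0, 0]}]}}

```text
time: 15.25
position: [0.6493, 0.0998, 0.1198]
tcp_rot: [1.0, 0.0, 0.0, -0.0]
wrist_force: [-3.7, -3.7, 1.6]
gripper_width: 0.257
grasp_force: 30.6
```

>>> {"name": "play_rows", "arguments": {"commands": [{"slide": [0, 0, 0.0003], "rot": [0, 0, 0]}, {"slide": [0, 0, 0.0005], "rot": [0, 0, 0]}, {"slide": [0, 0, 0.0005], "rot": [0, 0, 0]}]}}

```text
time: 15.62
position: [0.6493, 0.0998, 0.1193]
tcp_rot: [1.0, 0.0, 0.0, -0.0]
wrist_force: [-3.4, -4.7, 3.5]
gripper_width: 0.262
grasp_force: 30.7
```

>>> {"name": "play_rows", "arguments": {"commands": [{"slide": [0, 0, 0.0003], "rot": [0, 0, 0]}, {"slide": [0, 0, 0.0005], "rot": [0, 0, 0]}, {"slide": [0, 0, 0.0005], "rot": [0, 0, 0]}]}}

```text
time: 16.0
position: [0.6493, 0.0998, 0.119]
tcp_rot: [1.0, 0.0, 0.0, -0.0]
wrist_force: [-3.4, -4.3, 3.4]
gripper_width: 0.259
grasp_force: 30.8
```

>>> {"name": "play_rows", "arguments": {"commands": [{"slide": [0, 0, 0.0003], "rot": [0, 0, 0]}, {"slide": [0, 0, 0.0006], "rot": [0, 0, 0]}, {"slide": [0, 0, 0.0006], "rot": [0, 0, 0]}]}}

```text
time: 16.38
position: [0.6496, 0.0998, 0.1189]
tcp_rot: [1.0, 0.0, 0.0, -0.0]
wrist_force: [-4.8, -5.0, 6.4]
gripper_width: 0.255
grasp_force: 31.1
```

>>> {"name": "play_rows", "arguments": {"commands": [{"slide": [0, 0, 0.0003], "rot": [0, 0, 0]}, {"slide": [0, 0, 0.0003], "rot": [0, 0, 0]}]}}

```text
time: 16.62
position: [0.6497, 0.0998, 0.1188]
tcp_rot: [1.0, 0.0, 0.001, -0.0]
wrist_force: [-4.3, -5.6, 8.1]
gripper_width: 0.258
grasp_force: 31.3
```

Run:
```python
from h import *
s=env.snapshot('side')[:,:,::-1]
st=env.read_state();print(st['position'],st['wrist_force'])
f=lambda im,x,y,w,h,W,H:cv2.resize(im[y:y+h,x:x+w],(W,H),interpolation=cv2.INTER_NEAREST)
cv2.imwrite('pics/crop4.png',f(s,205,150,60,60,600,600))
```

```text
[0.64968243 0.09982361 0.11883785] [-4.12981998 -3.62386151  7.96593878]
```

View pics/crop4.png

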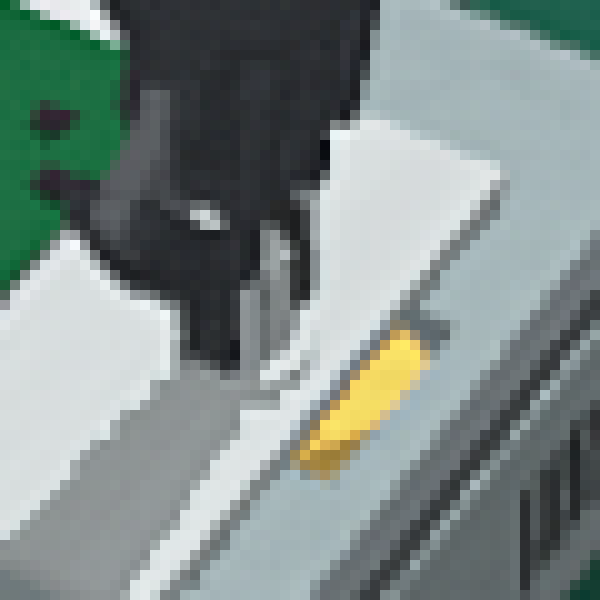

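The side view shows the flange lying on the tray at about crop (275,375), the tray shifted back and the pin upright. The height matches home and it is pressing about 8 N, so I'll release, rise straight up and look again.

>>> {"name": "play_rows", "arguments": {"commands": [{"slide": [0, 0, 0], "rot": [0, 0, 0]}, {"slide": [0, 0, 0], "rot": [0, 0, 0]}, {"slide": [0, 0, 0], "rot": [0, 0, 0]}, {"slide": [0, 0, 0], "rot": [0, 0, 0]}, {"slide": [0, 0, 0], "rot": [0, 0, 0]}, {"slide": [0, 0, -0.01], "rot": [0, 0, 0]}, {"slide": [0, 0, -0.04], "rot": [0, 0, 0]}, {"slide": [0, 0, -0.08], "rot": [0, 0, 0]}, {"slide": [0, 0, -0.12], "rot": [0, 0, 0]}, {"slide": [-0.05, 0.05, -0.13], "rot": [0, 0, 0]}, {"slide": [-0.1, 0.1, -0.13], "rot": [0, 0, 0]}, {"slide": [-0.13, 0.15, -0.13], "rot": [0, 0, 0]}, {"slide": [-0.15, 0.2, -0.13], "rot": [0, 0, 0]}, {"slide": [-0.15, 0.25, -0.13], "rot": [0, 0, 0]}, {"slide": [-0.15, 0.3, -0.13], "rot": [0, 0, 0]}, {"slide": [-0.15, 0.3, -0.13], "rot": [0, 0, 0]}], "claw": 115}}

```text
time: 18.68
position: [0.499, -0.2029, 0.2484]
tcp_rot: [1.0, -0.002, 0.0, 0.0]
wrist_force: [0.5, 2.1, -0.4]
gripper_width: 0.549
grasp_force: 0.0
```

Run:
```python
from h import *
s=env.snapshot('side')[:,:,::-1];t=env.snapshot('top')[:,:,::-1]
st=env.read_state();print(st['position'],st['wrist_force'])
B=np.array([.6497,.0995,0])
print(pix('side',[B+[0,0,.11],B+[0,0,.115],B+[0,0,.146]]),pix('top',[B+[0,0,.115],B+[0,0,.146]]))
f=lambda im,x,y,w,h,W,H:cv2.resize(im[y:y+h,x:x+w],(W,H),interpolation=cv2.INTER_NEAREST)
cv2.imwrite('pics/crop5.png',np.hstack([f(s,205,150,50,60,400,480),f(t,225,120,50,60,400,480)]))
```

```text
[ 0.4993361  -0.2004079   0.24838202] [ 0.32617315  0.21529554 -0.6600784 ]
[[229.73122628 184.63331033]
 [229.6573081  183.30334706]
 [229.18938671 174.85803653]] [[248.60783038 150.4421485 ]
 [248.39887486 146.61021422]]
```

View pics/crop5.png

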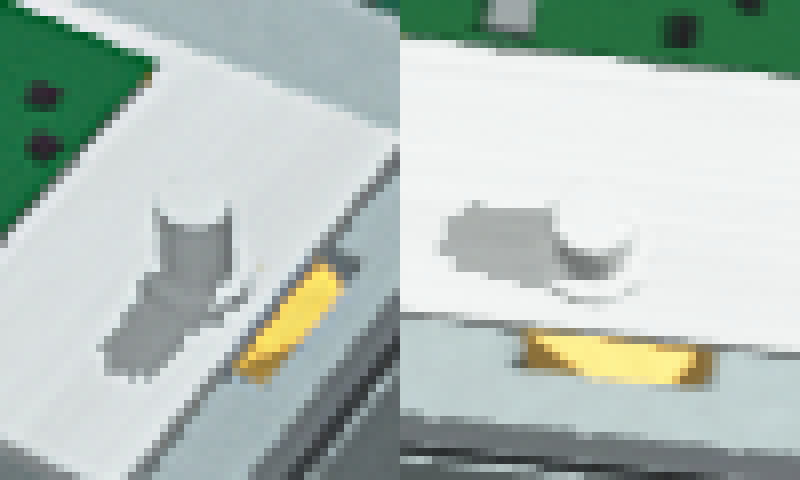

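The side view shows the drift upright and free, head at about (228.6,174.5) against (229.2,174.9) predicted for home. The flange lies on the tray, and the tray has stayed shifted. The height at which it stopped also matched home, so I'm handing in.

```bash
python3 -c "
from station import env
print(env.job_done())"
```

```text
the job is handed in; nothing more can be done
None
```

The job is handed in, no verdict returned: the tapered drift pin is through both holes with its head apparently flush on the tray, released and upright, the tray is pulled into line, and readings between moves stayed below about 11 N.

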